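# Clamp the test cell in the shaker fence

## Task

First switch the shaker off by turning its black knob anticlockwise all the way to its stop, then pump the orange trigger towards the fixed steel grip, full strokes, until the clamp's sprung pad has pushed the gray test cell home in the V fence and is itself pressed in by 5 to 20 mm; pumping on after that crushes the cell. Finish while still gripping, trigger squeezed against the fixed grip: do not let go. Work the clamp by its trigger only, without pushing the jaw bar or the cell, and leave the cup, funnel, tamping weight and scoop where they are.

Things in the scene. Friction and masses are not known exactly. Their poses are not given: they have to be found in the camera images.
- shaker (a joint): Black shaker knob on the green control box: 0 = off, the anticlockwise end stop (seen from above); grows clockwise (rad). Starts between 0.6 and 1.2. Stays where it is left, friction 0.04 N m.
- shaker_grip (a point): Grip centre of the knob, on its vertical axis, 87 mm above the counter. The knob is a bar 42 mm long (along this point's x axis, which turns with the knob), 14 mm thick (y), its top 10 mm above this point, on a round skirt 44 mm across whose top is 23 mm below this point. The green box is 100 x 100 x 50 mm.
- squeeze_point (a point): Point fixed to the clamp, 105 mm above the counter, z up, y = the clamp's travel (from trigger to pad); midway between the outer faces of trigger and fixed grip when fully squeezed (28 mm over both). Fixed grip: dark steel blade 36 mm wide (x), y = +6 to +14 mm of here, top 20 mm above. Blades are free down to 25 mm below here; the bar is 40 mm below, the jaw head's top 33 mm below.
- trigger (a joint): Stroke of the orange trigger (m) towards the fixed grip: 0 = rest, 0.0152 = fully squeezed, hard stop. A 3 to 5 N spring returns it. A full stroke carries the bar about 12 mm; on release the ratchet holds the bar (1 to 2 mm slip back), and the trigger must return to rest to catch the next teeth. Squeezing takes about 8 N plus the pad force.
- trigger_blade (a point): Middle of the orange trigger blade, 105 mm above the counter: 36 mm wide (x), 8 mm thick (y), its top 20 mm above here. At rest its outer face is at y = -29 mm from squeeze_point (43 mm over trigger and fixed grip), so fingers closing evenly about squeeze_point need at least 62 mm opening to let it return.
- bar (a joint): Advance of the rack bar and blue jaw head (m), 0 at start, grows towards the cell.
- pad (a joint): How far the sprung black rubber pad is pressed back into the jaw head (m): 0 = free, 0.026 = bottomed. Spring 0.8 N per mm (0.005 = 4 N, 0.020 = 16 N; the cell is crushed at 18 N).
- pad_face (a point): Centre of the pad's front face (disc 32 mm across), 55 mm above the counter.
- cell_axis (a point): On the axis of the loose gray test cell, 55 mm above the counter: an upright cylinder 64 mm across (66 at its rim), 80 mm tall with a small knob on top, 0.24 to 0.36 kg, standing on the 20 mm thick clamp base a few mm short of the fence.
- seat_axis (a point): Where the cell's axis lies when it is fully home in the aluminium V fence (55 mm above the counter); the pad then touches the cell 32 mm nearer than here. The fence stands at a different place along the base each time.
- cup: Squat blue enamel cup, 80 mm across, 60 mm tall; origin under its centre. Bystander.
- funnel: Chrome funnel standing mouth down, 100 mm across, 100 mm tall; origin under its centre. Bystander.
- weight: Black tamping weight with rubber foot, 60 mm across, 78 mm tall; origin under its centre. Bystander.
- scoop: Brass grain scoop, 195 mm long, 36 mm tall, lying; origin under the middle. Bystander.
Mind the look-alikes: they are no part of the job. Leave any purple look-alike of the part that bears shaker alone.

How it is judged:
By the outcome, as a careful person would: the job done as asked, in the order asked, and still so for the second after the job is handed in, while the arm keeps its last pose, push and grip.
It also fails if it takes over 64 s, if anything falls off the work surface, if the arm or the gripper's body presses on something with over 40 N, if the wrist force passes 120 N, or if a joint passes its speed limit or range.

## Robot

A 7-joint arm with a two-finger parallel gripper is mounted at the origin on the work surface. World frame = base frame: x ahead of the robot, y to its left, z up, the work surface at z = 0. Lengths are in mm, angles in rad, forces in N, time in s.
With the tool pointing down it reaches from about 400 to 875 mm from the base axis. Payload 4.4 kg.
Tool frame: the origin (TCP) lies at the very end of the fingers, on their centre line; the grasp point (between the pads) lies 19 mm behind it (ctrl.grip_point_offset is the distance from the TCP to the grasp point, in mm); z points along the fingers, y is the line along which they close (so a half turn about z gives the same grasp; the last joint's range is limited). The gripper opens to 85 mm and grips with 20 to 120 N. Pads are 22 mm wide; open, the fingers measure 114 mm over their backs; the gripper's body (76 mm by 85 mm) begins 54 mm behind the grasp point. The pads swing forward as they close: fully open they stand 13 mm farther back than shut.
Start: joints at [-1.318, 0.628, 0.038, 1.517, -0.027, 0.996, -0.02], TCP at [203.704, 617.27, 231.313] pointing down, gripper open.
Joint ranges: [-3.06, 3.06], [-0.37, 2.12], [-1.25, 1.32], [0.18, 2.47], [-1.1, 4.24], [0.23, 1.98], [-2.94, 2.94]. Speed limits (rad/s): [2.57, 2.57, 3.14, 3.14, 3.14, 3.14, 3.14].

## Interface

Orientations are given as [roll, pitch, yaw] about the fixed x, y, z axes, in that order (R = Rz(yaw) Ry(pitch) Rx(roll)).
In Python, from cell import ctrl gives the robot as it stands.
- The arm moves only by the tool jog_arm, never from a script. Its argument "increments" is one flat list of numbers, 7 for each row, row after row: the finger opening in cm, from 0 to 8.54, then the shift along the tool's x, y, z in cm, then the turn, a rotation vector about the tool's x, y, z in degrees. In form: [fingers, x, y, z, rx, ry, rz, fingers, x, y, z, rx, ry, rz, ...]. A call has 1 to 20 rows; each row is the pose to reach, as a shift and turn from the pose commanded when the call began, along the tool's axes at that moment; what a row does not reach only later rows make up. A row lasts 1/10 s, in which the tool goes at most 50 mm and 8.59 degrees, less where a joint would pass 70% of its speed; a pose out of reach is approached as far as the arm can. A call with a gripper value outside its range is refused whole. The fingers move at their own pace and stop on an object; the grip force is fixed at half the most. Time passes only in rows, so rows that repeat a pose let the fingers close. It gives the time, the measured TCP pose, the force, the opening and the grip force at its end, in the units of the state.
- ctrl.read_state(): the state, without advancing time (a new reading comes with each control period).
- ctrl.get_image(name): name is "scene" or "top"; returns the picture (384x512x3 uint8, red, green, blue); there is no depth.
- ctrl.camera_params(name): a dict with "fx", "fy", "cx", "cy" (pixels), "extrinsics" (4x4, takes a point from world to camera coordinates). Camera axes: x right, y down, z forward; pixel columns grow to the right and rows downward; lengths in mm; the calibration is good to about 2 mm. A picture is of the moment at which its call begins. camera_params takes no time and is no camera call.
- ctrl.finish_job(): hands the job in; it is judged then, once.
The state is a dict: "clock": time; "qpos": joint angles; "qd": joint speeds; "tau": joint torques, N m; "eef_pos": TCP position; "tool_rot": TCP orientation; "force": force on the tool from outside, world axes, zero at the start; "torque": the same for the moment, N m; "width": finger opening in mm; "gripper_force": force on a finger pad.
Only numpy, scipy, OpenCV 4.12 (cv2) and the standard library are available. Lean on these libraries where they do the work, as an engineer would, in place of code of your own. Each camera call takes 0.05 s, during which the arm holds its last target. There are 200 camera calls.

## Working session

There is one attempt and no reset: what is moved stays moved. The work goes in short steps, Python scripts to look and compute and a tool call to move; the robot and the scene stay as the last step left them, time stands still between calls to the robot, and variables do not carry over. Pictures are saved under pics/ and viewed, at most 10 in all, crops included, and the job is handed in when it is done.

Besides the shell and the picture viewer there is one more tool, called as name(argument=value, ...) on one line, values as JSON. jog_arm: Moves the arm, as the interface text tells. Its arguments: {"type":"object","properties":{"increments":{"type":"array","items":{"type":"number"}}},"required":["increments"]}

```bash
ls; mkdir -p pics
python3 - <<'E'
from cell import ctrl
import cv2,numpy as np
for n in("scene","top"):
    im=ctrl.get_image(n); cv2.imwrite(f"pics/{n}0.png",im[...,::-1])
    p=ctrl.camera_params(n); print(n,p["fx"],p["fy"],p["cx"],p["cy"],np.round(p["extrinsics"],3).tolist())
s=ctrl.read_state();print(s)
a=cv2.imread("pics/scene0.png");b=cv2.imread("pics/top0.png")
E
```

```text
pics
scene 444.9671933150929 444.9671933150929 257.06746643546415 191.2763980649163 [[0.773, 0.634, -0.005, -307.801], [0.399, -0.493, -0.773, -180.93], [-0.493, 0.596, -0.634, 1489.541], [0.0, 0.0, 0.0, 1.0]]
top 483.58319180750806 483.58319180750806 257.2975330111774 200.4962026674647 [[0.01, -1.0, 0.011, -106.203], [-0.984, -0.012, -0.18, 504.571], [0.181, -0.009, -0.984, 1526.748], [0.0, 0.0, 0.0, 1.0]]
{'clock': 0.1, 'qpos': array([-1.31782004,  0.62925428,  0.03846591,  1.51823197, -0.02700613,
        0.99627614, -0.02001246]), 'qd': array([-0.00165319, -0.00174942,  0.00188213, -0.00231391,  0.00146361,
        0.00062075, -0.00027404]), 'tau': array([ 2.80255394e-03, -5.64536619e+01,  1.23027842e+00, -1.93975478e+01,
        1.11969514e-02,  5.48542914e-03,  1.36271495e-05]), 'eef_pos': array([203.52639162, 616.75436799, 230.4925205 ]), 'tool_rot': array([-3.13994159e+00,  2.28973228e-05,  2.82278430e+00]), 'force': array([ 0.2013132 , -0.35110667,  0.15802635]), 'torque': array([-0.05621612,  0.00273206, -0.01398884]), 'gripper_force': 0.0, 'width': 85.10676588480305}
```

View pics/scene0.png

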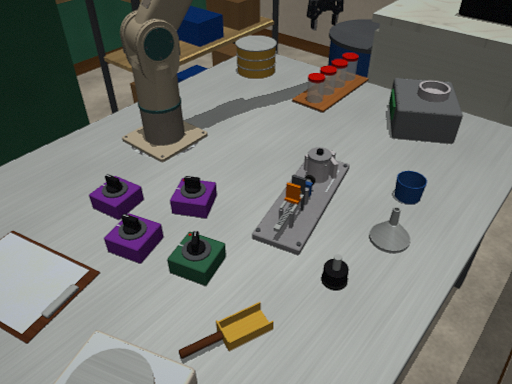

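View pics/top0.png

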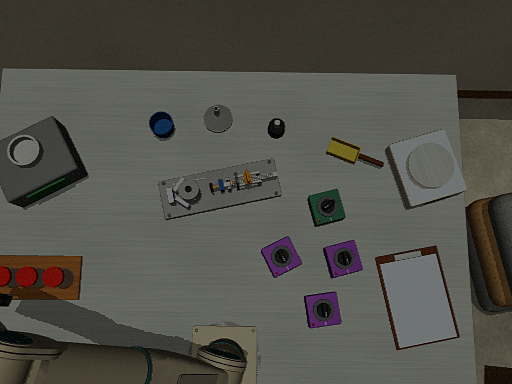

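The shaker could be one of four boxes in the top view: green (327,207), or purple (282,257), (344,258) and (323,309). By the description it is the green one (scene 196,255). The clamp is at top (225,187), with its orange trigger near (248,178). I'll check both in close crops.

```bash
cat > h.py <<'E'
from cell import ctrl
import cv2,numpy as np
def ray(n,u,v,z):
    p=ctrl.camera_params(n);E=np.array(p["extrinsics"]);R=E[:3,:3];t=E[:3,3]
    c=-R.T@t;d=R.T@np.array([(u-p["cx"])/p["fx"],(v-p["cy"])/p["fy"],1])
    return c+d*(z-c[2])/d[2]
def proj(n,P):
    p=ctrl.camera_params(n);E=np.array(p["extrinsics"]);q=E[:3,:3]@np.array(P)+E[:3,3]
    return np.array([p["fx"]*q[0]/q[2]+p["cx"],p["fy"]*q[1]/q[2]+p["cy"]])
def crop(im,x,y,w,h,s): return cv2.resize(im[y:y+h,x:x+w],None,fx=s,fy=s,interpolation=cv2.INTER_CUBIC)
E
python3 - <<'E'
from h import *
b=cv2.imread("pics/top0.png");a=cv2.imread("pics/scene0.png")
c=np.vstack([np.hstack([crop(b,150,150,140,75,4),crop(b,300,180,55,50,4)[:200].repeat(1,0) if 0 else cv2.resize(b[180:230,302:352],(300,300),interpolation=cv2.INTER_CUBIC)[:300,:240]]),
 np.hstack([cv2.resize(a[140:250,250:355],(400,300)) ,cv2.resize(a[225:285,160:240],(400,300),interpolation=cv2.INTER_CUBIC)])])
c=cv2.convertScaleAbs(c,alpha=1.6)
cv2.imwrite("pics/c1.png",c)
h=cv2.cvtColor(b,cv2.COLOR_BGR2HSV)
m=cv2.inRange(h,(55,80,20),(85,255,140));m[:, :295]=0;m[:,355:]=0;m[:180]=0;m[232:]=0
k=max(cv2.findContours(m,0,2)[0],key=cv2.contourArea);r=cv2.minAreaRect(k);print("green",r)
for z in(0,25,50): print(z,ray("top",*r[0],z).round(1))
for nm,im,(x0,x1,y0,y1) in (("top",b,(150,290,150,225)),("scene",a,(250,355,140,250))):
    h=cv2.cvtColor(im,cv2.COLOR_BGR2HSV);m=cv2.inRange(h,(5,150,100),(18,255,255));q=np.zeros_like(m);q[y0:y1,x0:x1]=m[y0:y1,x0:x1]
    for k in cv2.findContours(q,0,2)[0]: print(nm,cv2.contourArea(k),cv2.minAreaRect(k),cv2.boundingRect(k))
# base plate rectangle
m=cv2.inRange(cv2.cvtColor(b,cv2.COLOR_BGR2GRAY),0,115)[150:225,150:290]
k=max(cv2.findContours(m,0,2)[0],key=cv2.contourArea);r=cv2.minAreaRect(k);print("base",r)
bx=cv2.boxPoints(r)+[150,150]
print([ray("top",*p,20).round(1).tolist() for p in bx])
E
```

```text
green ((326.4884338378906, 206.45765686035156), (30.258499145507812, 30.697025299072266), 74.74488067626953)
0 [ 496.8 -332.8    0. ]
25 [ 492.5 -329.    25. ]
50 [ 488.2 -325.1   50. ]
top 0.0 ((213.0, 187.0), (0.0, 0.0), 0.0) (213, 187, 1, 1)
top 0.0 ((218.0, 185.5), (1.0, 0.0), -90.0) (218, 185, 1, 2)
top 0.0 ((215.5, 185.0), (1.0, 0.0), 180.0) (215, 185, 2, 1)
top 6.5 ((248.8823699951172, 178.5294189453125), (7.761139392852783, 3.395498752593994), 75.96376037597656) (247, 175, 5, 8)
top 2.0 ((245.00003051757812, 178.5), (9.21745777130127, 1.3728129863739014), 78.69007110595703) (244, 174, 3, 10)
top 0.0 ((249.0, 173.5), (1.0, 0.0), -90.0) (249, 173, 1, 2)
top 2.0 ((246.0, 171.5), (3.0, 2.0), 90.0) (245, 170, 3, 4)
scene 0.5 ((299.2500305175781, 197.75003051757812), (1.4142134189605713, 0.7071067094802856), 45.0) (299, 197, 2, 2)
scene 30.0 ((291.4811096191406, 199.06605529785156), (13.59869384765625, 3.159292459487915), 15.945395469665527) (285, 196, 14, 7)
scene 22.0 ((293.55657958984375, 184.80186462402344), (13.59869384765625, 2.6098501682281494), 15.945395469665527) (287, 183, 14, 5)
base ((69.5, 37.0), (74.0, 139.0), 90.0)
[[678.9, 262.1, 20.0], [685.2, -206.0, 20.0], [433.5, -205.6, 20.0], [428.1, 249.5, 20.0]]
```

View pics/c1.png

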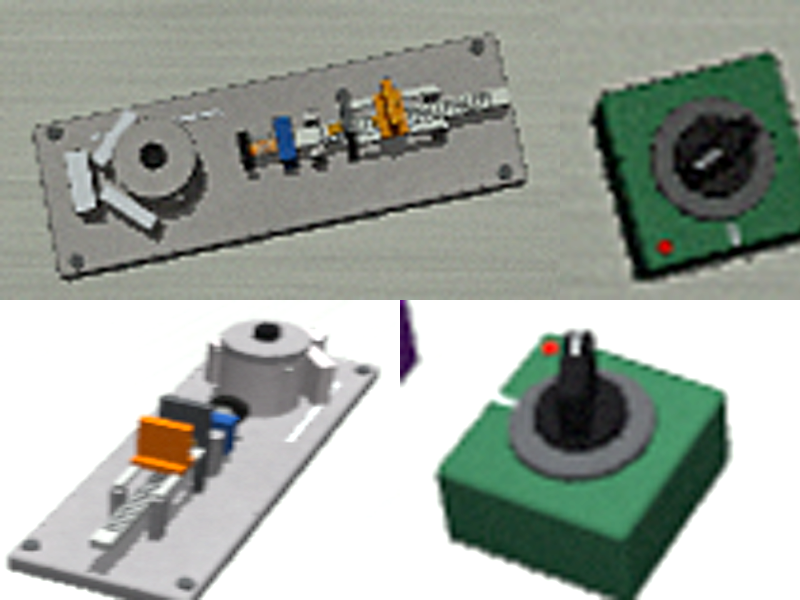

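The crops confirm the choice. Top row: the green box has the black bar knob with its skirt centred near top px (327.5,206.3), white pointer end towards lower left, red lamp and white off mark on the robot side. The orange trigger is near top px (247,177), the blue jaw head near (221,184), the pad near (211,187) and the cell near (188,189). Next come positions.

Run:
```python
from h import *
T=lambda x,y,z:ray("top",150+x/4,150+y/4,z)
S=lambda x,y,z:ray("scene",250+x/3.81,140+(y-300)/2.727,z)
r=lambda a:np.round(a,1)
print("knob top",r(ray("top",327.5,206.3,64)),"scene",r(ray("scene",196.4,250,64)))
K1=ray("top",302+(680-560)/6,180+175/6,97);K2=ray("top",302+(755-560)/6,180+130/6,97);print("bar ends",r(K1),r(K2))
c=[T(x,y,20) for x,y in((38,125),(490,35),(525,185),(65,275))];print(r(c))
d=(c[0]-c[1]+c[3]-c[2]);d/=np.linalg.norm(d);print("dir",r(d*100),np.degrees(np.arctan2(d[1],d[0])))
o=c[1]/2+c[2]/2
n=np.array([-d[1],d[0],0])
L={"trig S":S(166,424,125),"trig T":T(385,107,125),"fix S":S(186,404,125),"fix T":T(345,115,125),"cell knob T":T(152,152,105),"cell top T":T(153,157,100),"cell topS":S(266,340,100),"padT top":T(238,150,71),"padS":S(232,405,55),"blueT":T(284,138,72)}
for k,v in L.items(): print(k,r(v),"along",r((v-o)@d),"lat",r((v-o)@n))
```

```text
knob top [ 486.3 -326.2   64. ] scene [ 496.2 -335.1   64. ]
bar ends [ 471.3 -303.6   97. ] [ 495.7 -343.4   97. ]
[[ 571.7  225.2   20. ]
 [ 654.  -150.4   20. ]
 [ 525.9 -180.    20. ]
 [ 446.1  197.2   20. ]]
dir [-21.1  97.8   0. ] 102.15392568067573
trig S [572.6 -71.3 125. ] along 95.5 lat -2.8
trig T [566.1 -64.6 125. ] along 103.4 lat 2.1
fix S [565.6 -39.3 125. ] along 128.2 lat -2.7
fix T [559.3 -33.6 125. ] along 135.1 lat 2.2
cell knob T [532.2 118.  105. ] along 289.1 lat -3.2
cell top T [529.2 117.8 100. ] along 289.4 lat -0.3
cell topS [531.7 111.6 100. ] along 282.8 lat -1.3
padT top [541.8  53.8  71. ] along 224.2 lat 0.9
padS [542.8  56.9  55. ] along 227.0 lat -0.7
blueT [551.9  17.   72. ] along 186.1 lat -1.2
```

jog_arm(increments=[8.5, -52.3, -32, 0, 0, 0, 110, 8.5, -52.3, -32, 0, 0, 0, 110, 8.5, -52.3, -32, 0, 0, 0, 110, 8.5, -52.3, -32, 0, 0, 0, 110, 8.5, -52.3, -32, 0, 0, 0, 110, 8.5, -52.3, -32, 0, 0, 0, 110, 8.5, -52.3, -32, 0, 0, 0, 110, 8.5, -52.3, -32, 0, 0, 0, 110, 8.5, -52.3, -32, 0, 0, 0, 110, 8.5, -52.3, -32, 0, 0, 0, 110, 8.5, -52.3, -32, 0, 0, 0, 110, 8.5, -52.3, -32, 0, 0, 0, 110, 8.5, -52.3, -32, 0, 0, 0, 110, 8.5, -52.3, -32, 0, 0, 0, 110])

```text
clock: 1.5
eef_pos: [601.2, 146.0, 230.8]
tool_rot: [3.14, 0.002, 0.897]
force: [0.2, -0.4, -0.0]
width: 85.6
gripper_force: 0.0
```

jog_arm(increments=[7, -44.5, 20.8, 0, 0, 0, 110, 7, -44.5, 20.8, 0, 0, 0, 110, 7, -44.5, 20.8, 0, 0, 0, 110, 7, -44.5, 20.8, 0, 0, 0, 110, 7, -44.5, 20.8, 0, 0, 0, 110, 7, -44.5, 20.8, 0, 0, 0, 110, 7, -44.5, 20.8, 0, 0, 0, 110, 7, -44.5, 20.8, 0, 0, 0, 110, 7, -44.5, 20.8, 0, 0, 0, 110, 7, -44.5, 20.8, 0, 0, 0, 110, 7, -44.5, 20.8, 0, 0, 0, 110, 7, -44.5, 20.8, 0, 0, 0, 110, 7, -44.5, 20.8, 0, 0, 0, 110, 7, -44.5, 20.8, 8, 0, 0, 110, 7, -44.5, 20.8, 8, 0, 0, 110, 7, -44.5, 20.8, 8, 0, 0, 110])

```text
clock: 3.1
eef_pos: [486.8, -323.7, 146.9]
tool_rot: [3.14, 0.01, -1.012]
force: [-0.0, 0.2, -0.2]
width: 69.9
gripper_force: 0.0
```

Run:
```python
from h import *
s=ctrl.read_state();print(s["eef_pos"],s["tool_rot"],s["qpos"])
a=ctrl.get_image("scene")[...,::-1];b=ctrl.get_image("top")[...,::-1]
print(proj("scene",s["eef_pos"]),proj("top",s["eef_pos"]))
c=np.hstack([cv2.resize(a[205:285,150:230],(400,400),interpolation=2),cv2.resize(b[170:240,290:360],(400,400),interpolation=2)])
cv2.imwrite("pics/k1.png",cv2.convertScaleAbs(c,alpha=1.5))
```

```text
[ 486.80009746 -323.65734688  146.94087772] [ 3.14047738  0.00979616 -1.01185984] [ 0.00495271  0.84871649  0.94894039  1.79391282 -0.83413738  0.97016896
 -1.2679894 ]
[193.61276745 218.54409371] [330.84785188 201.54650206]
```

View pics/k1.png

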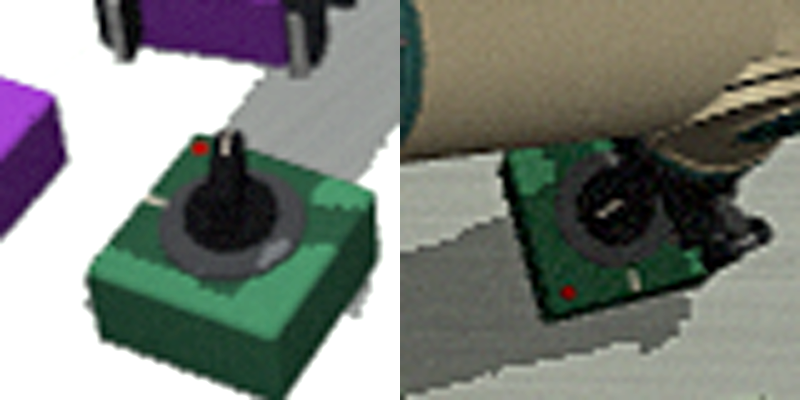

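The fingers straddle the knob (scene crop midpoint about (210,67), knob bar below at (231,150)). Going down now.

jog_arm(increments=[7, 0, 0, 4, 0, 0, 0, 7, 0, 0, 8, 0, 0, 0, 7, 0, 0, 8, 0, 0, 0, 7, 0, 0, 8, 0, 0, 0])

```text
clock: 3.6
eef_pos: [488.5, -329.4, 73.2]
tool_rot: [-3.141, -0.002, -1.016]
force: [0.3, -1.5, -0.1]
width: 69.8
gripper_force: 0.0
```

jog_arm(increments=[2.5, 0, 0, 0.3, 0, 0, 0, 2.5, 0, 0, 0.3, 0, 0, 0, 2.5, 0, 0, 0.3, 0, 0, 0, 2.5, 0, 0, 0.3, 0, 0, 0, 1.0, 0, 0, 0.3, 0, 0, 0, 1.0, 0, 0, 0.3, 0, 0, 0, 1.0, 0, 0, 0.3, 0, 0, 0])

```text
clock: 4.3
eef_pos: [487.2, -329.2, 69.0]
tool_rot: [3.141, -0.0, -1.017]
force: [-2.3, 1.0, 5.9]
width: 12.5
gripper_force: 60.2
```

jog_arm(increments=[1, 0, 0, 0, 0, 0, -8, 1, 0, 0, 0, 0, 0, -16, 1, 0, 0, 0, 0, 0, -24, 1, 0, 0, 0, 0, 0, -32, 1, 0, 0, 0, 0, 0, -40, 1, 0, 0, 0, 0, 0, -48, 1, 0, 0, 0, 0, 0, -54, 1, 0, 0, 0, 0, 0, -58, 1, 0, 0, 0, 0, 0, -60, 1, 0, 0, 0, 0, 0, -60])

```text
clock: 5.3
eef_pos: [488.6, -326.5, 68.9]
tool_rot: [-3.137, -0.001, 0.032]
force: [0.2, 5.7, 8.2]
width: 12.6
gripper_force: 60.5
```

Run:
```python
from h import *
s=ctrl.read_state();print({k:np.round(s[k],3) for k in("eef_pos","tool_rot","force","torque","width","gripper_force","qpos")})
```

```text
{'eef_pos': array([ 488.617, -326.543,   68.928]), 'tool_rot': array([-3.137e+00, -1.000e-03,  3.200e-02]), 'force': array([0.177, 5.704, 8.233]), 'torque': array([ 1.033, -0.059,  0.026]), 'width': np.float64(12.6), 'gripper_force': np.float64(60.546), 'qpos': array([ 0.189,  0.845,  0.59 ,  1.834, -0.72 ,  0.691, -0.337])}
```

jog_arm(increments=[1, 0, 0, 0, 0, 0, -4, 1, 0, 0, 0, 0, 0, -8, 1, 0, 0, 0, 0, 0, -10, 1, 0, 0, 0, 0, 0, -10])

```text
clock: 5.7
eef_pos: [488.6, -326.1, 68.9]
tool_rot: [-3.137, -0.002, 0.207]
force: [0.3, 6.8, 8.8]
width: 13.1
gripper_force: 60.7
```

Run:
```python
from h import *
s=ctrl.read_state();print({k:np.round(s[k],3) for k in("eef_pos","tool_rot","force","torque","width","gripper_force")})
```

```text
{'eef_pos': array([ 488.558, -326.057,   68.932]), 'tool_rot': array([-3.137e+00, -2.000e-03,  2.070e-01]), 'force': array([0.259, 6.795, 8.799]), 'torque': array([1.22 , 0.059, 0.032]), 'width': np.float64(13.053), 'gripper_force': np.float64(60.673)}
```

jog_arm(increments=[1, 0, 0, 0, 0, 0, -4, 1, 0, 0, 0, 0, 0, -7, 1, 0, 0, 0, 0, 0, -7])

```text
clock: 6.0
eef_pos: [488.5, -325.9, 69.0]
tool_rot: [-3.136, -0.004, 0.321]
force: [1.0, 7.4, 10.2]
width: 12.7
gripper_force: 75.9
```

Run:
```python
from h import *
s=ctrl.read_state();print({k:np.round(s[k],3) for k in("eef_pos","tool_rot","force","torque","width","gripper_force")})
```

```text
{'eef_pos': array([ 488.532, -325.894,   69.017]), 'tool_rot': array([-3.136, -0.004,  0.321]), 'force': array([ 0.997,  7.385, 10.238]), 'torque': array([ 1.541,  0.002, -1.956]), 'width': np.float64(12.729), 'gripper_force': np.float64(75.864)}
```

The stop is reached: the torque jumped to -1.96 N m. Releasing and lifting.

jog_arm(increments=[5, 0, 0, 0, 0, 0, 0, 5, 0, 0, 0, 0, 0, 0, 5, 0, 0, 0, 0, 0, 0, 5, 0, 0, -2, 0, 0, 0, 7, 0, 0, -6, 0, 0, 0, 7, 0, 0, -10, 0, 0, 0, 7, 0, 0, -13, 0, 0, 0, 7, 0, 0, -13, 0, 0, 0])

```text
clock: 6.8
eef_pos: [489.5, -331.3, 202.5]
tool_rot: [3.135, -0.004, 0.327]
force: [0.4, -1.1, 0.2]
width: 70.0
gripper_force: 0.0
```

Run:
```python
from h import *
s=ctrl.read_state();print({k:np.round(s[k],3) for k in("eef_pos","tool_rot","force","torque","width","qpos")})
a=ctrl.get_image("scene")[...,::-1];b=ctrl.get_image("top")[...,::-1]
cv2.imwrite("pics/sraw.png",a);cv2.imwrite("pics/traw.png",b)
c=np.hstack([cv2.resize(a[205:285,150:230],(400,400),interpolation=2),cv2.resize(b[170:240,290:360],(400,400),interpolation=2)])
c=np.vstack([c,np.zeros((200,800,3),np.uint8)]);w=cv2.resize(a[140:250,250:355],(191,200));c[400:,:191]=w;c[400:,240:240+373]=cv2.resize(b[150:225,150:290],(373,200))
cv2.imwrite("pics/k2.png",cv2.convertScaleAbs(c,alpha=1.5))
```

```text
{'eef_pos': array([ 489.461, -331.321,  202.522]), 'tool_rot': array([ 3.135, -0.004,  0.327]), 'force': array([ 0.382, -1.085,  0.151]), 'torque': array([-0.066,  0.034, -0.017]), 'width': np.float64(70.043), 'qpos': array([ 0.145,  0.657,  0.661,  1.74 , -0.495,  0.909, -0.23 ])}
```

View pics/k2.png

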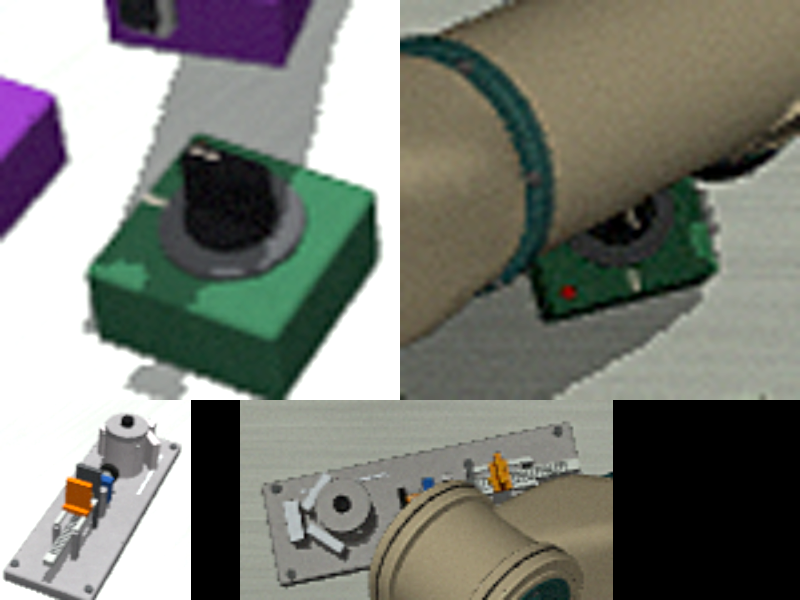

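Both views show the knob's white pointer in line with the white off mark (scene crop 205,152 to 155,203; top crop 632,215 to 633,280), so the shaker is off. Moving over the clamp.

jog_arm(increments=[8, 16.2, -24.5, 0, 0, 0, 6.6, 8, 16.2, -24.5, 0, 0, 0, 6.6, 8, 16.2, -24.5, 0, 0, 0, 6.6, 8, 16.2, -24.5, 0, 0, 0, 6.6, 8, 16.2, -24.5, 0, 0, 0, 6.6, 8, 16.2, -24.5, 0, 0, 0, 6.6, 8, 16.2, -24.5, 0, 0, 0, 6.6, 8, 16.2, -24.5, 0, 0, 0, 6.6])

```text
clock: 7.7
eef_pos: [561.7, -43.4, 196.5]
tool_rot: [-3.141, 0.003, 0.215]
force: [-0.2, -1.3, -0.3]
width: 79.9
gripper_force: 0.0
```

Run:
```python
from h import *
s=ctrl.read_state();print({k:np.round(s[k],3) for k in("eef_pos","tool_rot","qpos")})
a=ctrl.get_image("scene")[...,::-1]
print(proj("scene",s["eef_pos"]))
x0,y0=240,100
c=crop(a,x0,y0,130,100,6);cv2.imwrite("pics/p1.png",cv2.convertScaleAbs(c,alpha=1.0))
```

```text
{'eef_pos': array([561.657, -43.353, 196.546]), 'tool_rot': array([-3.141e+00,  3.000e-03,  2.150e-01]), 'qpos': array([-0.426,  0.654,  0.733,  1.812, -0.548,  0.894, -0.795])}
[298.10066158 154.57742182]
```

View pics/p1.png

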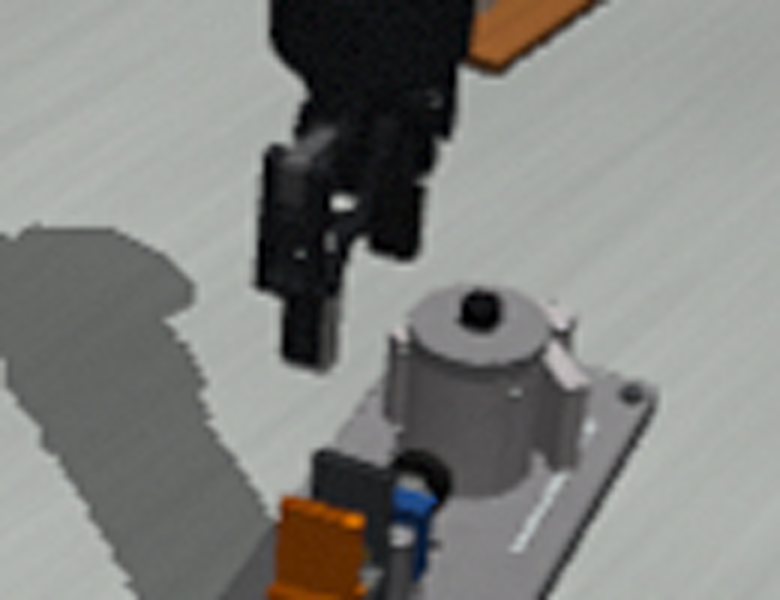

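The view shows the open fingers over the clamp: the orange blade's top edge is at crop (322,508), the steel blade's at (356,462), and the cell is short of the fence. Lowering part way, with a pause to settle.

jog_arm(increments=[8, 0, 0, 4, 0, 0, 0, 8, 0, 0, 5, 0, 0, 0, 8, 0, 0, 5, 0, 0, 0, 8, 0, 0, 5, 0, 0, 0])

```text
clock: 8.15
eef_pos: [562.6, -46.2, 148.9]
tool_rot: [3.141, -0.0, 0.21]
force: [0.5, -0.1, 0.5]
width: 80.0
gripper_force: 0.0
```

Run:
```python
from h import *
s=ctrl.read_state();print({k:np.round(s[k],3) for k in("eef_pos","tool_rot","qpos")})
```

```text
{'eef_pos': array([562.592, -46.172, 148.876]), 'tool_rot': array([ 3.141, -0.   ,  0.21 ]), 'qpos': array([-0.387,  0.712,  0.679,  1.854, -0.611,  0.795, -0.744])}
```

jog_arm(increments=[8, 0, 0, 3, 0, 0, 0, 8, 0, 0, 6.2, 0, 0, 0, 8, 0, 0, 6.2, 0, 0, 0, 8, 0, 0, 6.2, 0, 0, 0])

```text
clock: 8.55
eef_pos: [563.1, -45.4, 87.5]
tool_rot: [3.141, -0.001, 0.211]
force: [1.0, 0.0, -0.3]
width: 79.9
gripper_force: 0.0
```

Run:
```python
from h import *
s=ctrl.read_state();print({k:np.round(s[k],3) for k in("eef_pos","tool_rot","force")})
a=ctrl.get_image("scene")[...,::-1];b=ctrl.get_image("top")[...,::-1];cv2.imwrite("pics/s_open.png",a);cv2.imwrite("pics/t_open.png",b)
c=crop(a,260,120,100,110,5);d=crop(b,150,150,75,110,5)[:, :300]
cv2.imwrite("pics/p2.png",cv2.convertScaleAbs(np.hstack([c,d]),alpha=1.3))
```

```text
{'eef_pos': array([563.066, -45.424,  87.459]), 'tool_rot': array([ 3.141e+00, -1.000e-03,  2.110e-01]), 'force': array([ 1.032,  0.006, -0.267])}
```

View pics/p2.png

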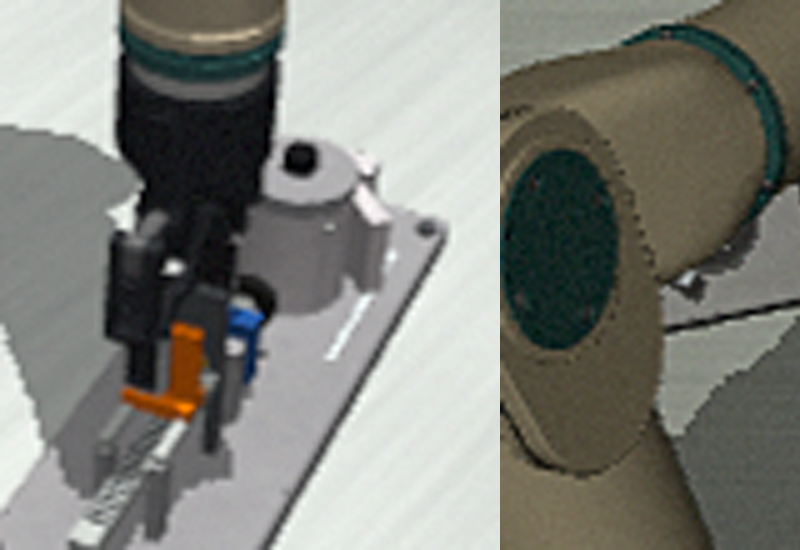

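Left panel: one finger stands outside the orange trigger (crop 140,370), the other behind the steel blade. The blue head (245,325), pad (258,295) and cell knob (300,158) stay visible for tracking. First stroke.

jog_arm(increments=[6, 0, 0, 0, 0, 0, 0, 5, 0, 0, 0, 0, 0, 0, 4, 0, 0, 0, 0, 0, 0, 3, 0, 0, 0, 0, 0, 0, 2, 0, 0, 0, 0, 0, 0, 2, 0, 0, 0, 0, 0, 0, 2, 0, 0, 0, 0, 0, 0, 2, 0, 0, 0, 0, 0, 0])

```text
clock: 9.45
eef_pos: [563.1, -42.5, 88.5]
tool_rot: [-3.138, -0.002, 0.214]
force: [-3.6, 6.1, 17.2]
width: 27.3
gripper_force: 59.8
```

```bash
cat > tr.py <<'E'
from h import *
import sys
d=np.array([-.211,.978,0]);o=np.array([590,-165.2,0])
def meas(a):
    h=cv2.cvtColor(a,cv2.COLOR_BGR2HSV);q=np.zeros(a.shape[:2],np.uint8);q[140:215,285:350]=255
    out={}
    mb=cv2.inRange(h,(105,120,40),(125,255,255))&q
    M=cv2.moments(mb,True);bl=(M["m10"]/M["m00"],M["m01"]/M["m00"])
    P=ray("scene",*bl,62);out["blue"]=(round((P-o)@d,1),int(M["m00"]),np.round(bl,1))
    mk=(cv2.inRange(h[...,2],0,60));k=np.zeros_like(mk);k[143:160,313:345]=mk[143:160,313:345]
    n,l,st,c=cv2.connectedComponentsWithStats(k)
    i=1+np.argmin([np.hypot(*(c[j]-[320.5,151])) + (100 if st[j,4]<8 else 0) for j in range(1,n)]);P=ray("scene",*c[i],106);out["cell"]=(round((P-o)@d,1),int(st[i,4]),c[i].round(1))
    return out
if __name__=="__main__":
    s=ctrl.read_state();print({k:np.round(s[k],2) for k in("clock","eef_pos","force","width","gripper_force")})
    a=np.ascontiguousarray(ctrl.get_image("scene")[...,::-1]);cv2.imwrite(f"pics/{sys.argv[1]}.png",a);print(meas(a))
E
python3 -c "
from tr import *
print(meas(cv2.imread('pics/scene0.png')),meas(cv2.imread('pics/s_open.png')))"; python3 tr.py st1
```

```text
{'blue': (np.float64(184.9), 52, array([308.5, 186.1])), 'cell': (np.float64(288.4), 35, array([319.6, 151.6]))} {'blue': (np.float64(184.6), 47, array([308.7, 186.2])), 'cell': (np.float64(289.1), 33, array([319.6, 151.4]))}
{'clock': np.float64(9.45), 'eef_pos': array([563.14, -42.52,  88.52]), 'force': array([-3.57,  6.08, 17.21]), 'width': np.float64(27.34), 'gripper_force': np.float64(59.8)}
{'blue': (np.float64(196.4), 79, array([309.5, 183.5])), 'cell': (np.float64(289.1), 33, array([319.6, 151.4]))}
```

Full stroke: width 27.3 and the head moved +11.7 mm. I'll shift 2.5 mm towards the pad to centre, then do the next cycle.

jog_arm(increments=[4, 0, 0, 0, 0, 0, 0, 6, 0, -0.25, 0, 0, 0, 0, 8, 0, -0.25, 0, 0, 0, 0, 8, 0, -0.25, 0, 0, 0, 0, 8, 0, -0.25, 0, 0, 0, 0, 8, 0, -0.25, 0, 0, 0, 0, 6, 0, -0.25, 0, 0, 0, 0, 5, 0, -0.25, 0, 0, 0, 0, 4, 0, -0.25, 0, 0, 0, 0, 3, 0, -0.25, 0, 0, 0, 0, 2, 0, -0.25, 0, 0, 0, 0, 2, 0, -0.25, 0, 0, 0, 0, 2, 0, -0.25, 0, 0, 0, 0, 2, 0, -0.25, 0, 0, 0, 0])

```text
clock: 10.9
eef_pos: [562.7, -42.7, 88.0]
tool_rot: [3.141, -0.002, 0.213]
force: [-3.1, 0.9, 13.7]
width: 26.9
gripper_force: 60.1
```

```bash
python3 tr.py st2
```

```text
{'clock': np.float64(10.9), 'eef_pos': array([562.67, -42.65,  88.03]), 'force': array([-3.06,  0.88, 13.69]), 'width': np.float64(26.89), 'gripper_force': np.float64(60.1)}
{'blue': (np.float64(206.9), 97, array([310.5, 181.2])), 'cell': (np.float64(289.1), 33, array([319.6, 151.4]))}
```

jog_arm(increments=[4, 0, 0, 0, 0, 0, 0, 6, 0, 0, 0, 0, 0, 0, 8, 0, 0, 0, 0, 0, 0, 8, 0, 0, 0, 0, 0, 0, 8, 0, 0, 0, 0, 0, 0, 8, 0, 0, 0, 0, 0, 0, 6, 0, 0, 0, 0, 0, 0, 5, 0, 0, 0, 0, 0, 0, 4, 0, 0, 0, 0, 0, 0, 3, 0, 0, 0, 0, 0, 0, 2, 0, 0, 0, 0, 0, 0, 2, 0, 0, 0, 0, 0, 0, 2, 0, 0, 0, 0, 0, 0, 2, 0, 0, 0, 0, 0, 0])

```text
clock: 12.35
eef_pos: [562.7, -42.7, 88.1]
tool_rot: [3.141, -0.002, 0.213]
force: [-2.7, -0.2, 13.4]
width: 26.9
gripper_force: 60.3
```

```bash
python3 tr.py st3
```

```text
{'clock': np.float64(12.35), 'eef_pos': array([562.72, -42.69,  88.1 ]), 'force': array([-2.73, -0.2 , 13.4 ]), 'width': np.float64(26.86), 'gripper_force': np.float64(60.3)}
{'blue': (np.float64(219.2), 110, array([311.4, 178.5])), 'cell': (np.float64(292.2), 39, array([319.9, 150.8]))}
```

Run:
```python
from h import *
c=np.hstack([crop(cv2.imread(f"pics/{n}.png"),296,138,50,72,8) for n in("s_open","st3")])
cv2.imwrite("pics/cmp.png",cv2.convertScaleAbs(c,alpha=1.3))
```

```text
(no output)
```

View pics/cmp.png

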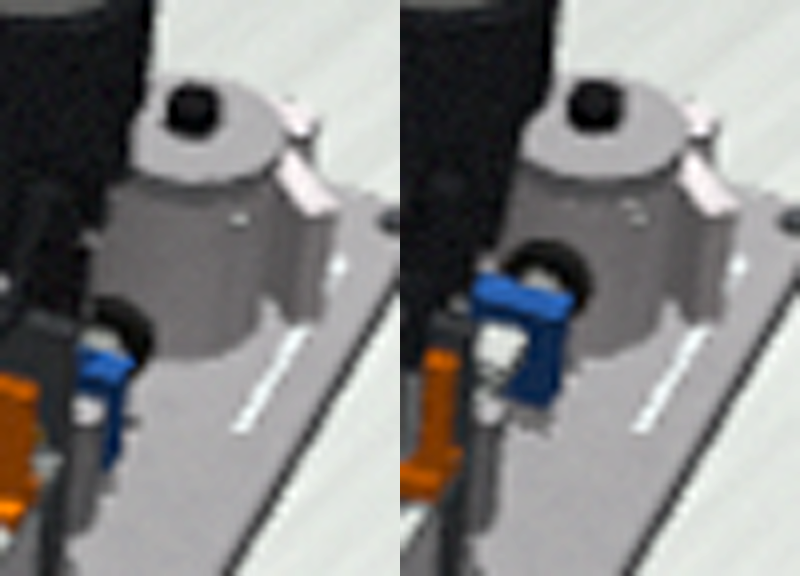

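Run:
```python
from tr import *
f=lambda x,y,z:round(float((ray("scene",296+x/8,138+y/8,z)-o)@d),1)
print("pad top",f(115,295,71),f(145,240,71),"pad right",f(155,340,55),f(192,285,55),"blue corner",f(132,365,72),f(183,295,72))
def knob(n):
    g=cv2.cvtColor(cv2.imread(f"pics/{n}.png"),6).astype(float)[144:160,313:327];w=np.clip(80-g,0,None);w[:, :1]=0
    yy,xx=np.mgrid[144:160,313:327];u,v=(w*xx).sum()/w.sum(),(w*yy).sum()/w.sum()
    return round(u,2),round(v,2),round(float((ray("scene",u,v,106)-o)@d),1)
def shift(a,b,x,y,w,h):  # upsampled patch match
    A,B=[cv2.resize(cv2.cvtColor(cv2.imread(f"pics/{n}.png"),6),None,fx=8,fy=8,interpolation=2) for n in(a,b)]
    t=A[y*8:(y+h)*8,x*8:(x+w)*8];m=B[(y-6)*8:(y+h+6)*8,(x-6)*8:(x+w+6)*8]
    _,s,_,p=cv2.minMaxLoc(cv2.matchTemplate(m,t,cv2.TM_CCOEFF_NORMED));return round(s,3),(p[0]/8-6,p[1]/8-6)
for n in("s_open","st1","st2","st3"): print(n,knob(n))
print("cell shift",shift("st2","st3",316,146,12,15),shift("s_open","st2",316,146,12,15))
P=ray("scene",320,151,106);print("px per 10mm",proj("scene",P+10*d)-proj("scene",P))
print("head st2->st3",shift("st2","st3",307,174,9,12))
```

```text
pad top 221.7 255.7 pad right 224.4 259.2 blue corner 187.4 230.8
s_open (np.float64(319.35), np.float64(151.26), 289.6)
st1 (np.float64(318.71), np.float64(150.69), 291.4)
st2 (np.float64(318.82), np.float64(150.78), 291.1)
st3 (np.float64(319.02), np.float64(150.34), 293.4)
cell shift (0.99, (0.25, -0.5)) (1.0, (0.0, 0.0))
px per 10mm [ 1.29066466 -1.80745564]
head st2->st3 (0.959, (1.625, -2.125))
```

Comparison: between strokes 2 and 3 the cell moved about 2.5 mm, and the pad has travelled about as far as the head, so it is barely pressed in. One more stroke should give roughly 7 to 13 mm of compression.

jog_arm(increments=[4, 0, 0, 0, 0, 0, 0, 6, 0, 0, 0, 0, 0, 0, 8, 0, 0, 0, 0, 0, 0, 8, 0, 0, 0, 0, 0, 0, 8, 0, 0, 0, 0, 0, 0, 8, 0, 0, 0, 0, 0, 0, 6, 0, 0, 0, 0, 0, 0, 5, 0, 0, 0, 0, 0, 0, 4, 0, 0, 0, 0, 0, 0, 3, 0, 0, 0, 0, 0, 0, 2, 0, 0, 0, 0, 0, 0, 2, 0, 0, 0, 0, 0, 0, 2, 0, 0, 0, 0, 0, 0, 2, 0, 0, 0, 0, 0, 0])

```text
clock: 13.8
eef_pos: [562.7, -42.7, 88.5]
tool_rot: [3.141, -0.002, 0.213]
force: [-4.2, 1.5, 18.4]
width: 26.7
gripper_force: 60.1
```

```bash
python3 tr.py st4
python3 - <<'E'
from h import *
def shift(a,b,x,y,w,h):
    A,B=[cv2.resize(cv2.cvtColor(cv2.imread(f"pics/{n}.png"),6),None,fx=8,fy=8,interpolation=2) for n in(a,b)]
    t=A[y*8:(y+h)*8,x*8:(x+w)*8];m=B[(y-6)*8:(y+h+6)*8,(x-6)*8:(x+w+6)*8]
    _,s,_,p=cv2.minMaxLoc(cv2.matchTemplate(m,t,cv2.TM_CCOEFF_NORMED));return round(s,3),(p[0]/8-6,p[1]/8-6)
print("cell",shift("st3","st4",316,146,12,15),"head",shift("st3","st4",304,171,14,18))
c=np.hstack([crop(cv2.imread(f"pics/{n}.png"),296,138,50,72,8) for n in("st3","st4")])
cv2.imwrite("pics/cmp2.png",cv2.convertScaleAbs(c,alpha=1.3))
E
```

```text
{'clock': np.float64(13.8), 'eef_pos': array([562.72, -42.73,  88.5 ]), 'force': array([-4.2 ,  1.52, 18.42]), 'width': np.float64(26.74), 'gripper_force': np.float64(60.14)}
{'blue': (np.float64(231.3), 120, array([312.6, 175.9])), 'cell': (np.float64(294.0), 35, array([320.3, 150.5]))}
cell (0.988, (0.375, -0.5)) head (0.862, (1.25, -2.125))
```

View pics/cmp2.png

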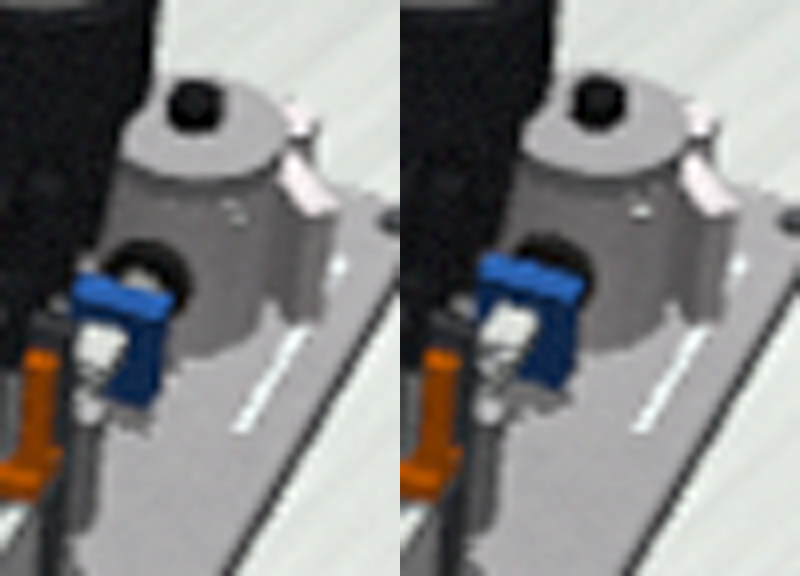

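After stroke 4 the cell moved only another 2.5 mm or so while the head moved about 11 mm. The pad (crop 550,265) has visibly sunk into the head, about 8–10 mm pressed in. That is 6–8 N, far above the cell's sliding friction, so the cell is home. Another stroke could crush it. The trigger is still squeezed, so I'm handing in.

```bash
python3 -c "
from cell import ctrl
print(ctrl.finish_job())"
```

```text
the job is handed in; nothing more can be done
None
```

The job is handed in at about 14 s: the shaker is off at its stop, the cell looks home in the fence with the pad pressed in about 9 mm (estimated from the pictures, not measured directly), and the trigger is still held squeezed.

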